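# Drop the depth rod into the bored cylinder

## Robot

A 6-joint arm with a two-finger parallel gripper is mounted at the origin on the work surface. World frame = base frame: x ahead of the robot, y to its left, z up, the work surface at z = 0. Lengths are in m, angles in degrees, forces in N, time in s.
With the tool pointing down it reaches from about 0.375 to 0.9 m from the base axis. Payload 3.1 kg.
Tool frame: the origin (TCP) lies where the fingers leave the gripper's body, on its centre line; the fingertips stand bot.tips_ahead ahead of it and the grasp point (between the pads) lies 51 mm ahead of it (bot.tips_ahead is the distance from the TCP to the fingertips, in m); z points along the fingers, x is the direction in which the jaws open and shut, and the axes are right-handed (so a half turn about z gives the same grasp; the last joint's range is limited). The gripper opens to 87 mm and grips with 3 to 60 N. Pads are 19 mm wide; open, the fingers measure 117 mm over their backs; the gripper's body (75 mm by 190 mm) begins 51 mm behind the grasp point.
Start: joints at [-77.55, 30.224, 82.088, -0, 67.689, -10.227], TCP at [0.241, -0.577, 0.292] pointing down, gripper open.
Joint ranges: [-176.69, 176.69], [-43.24, 126.21], [12.49, 139.97], [-82, 262], [0, 151.66], [-163.58, 163.58]. Speed limits (degrees/s): [159.86, 159.86, 180, 180, 180, 180].

## Interface

Orientations are given as a 3x3 rotation matrix whose columns are the frame's x, y, z axes.
In Python, from rig import bot, vision, nets gives the robot as it stands.
- The arm moves only by the tool play_rows, never from a script. Its argument "series" is a list of rows, each an object of numbers: "tx", "ty", "tz": the shift along the world's x, y, z as a fraction of full scale; "turn": the turn about the world's z as a fraction of full scale. A call has 1 to 10 rows; each row shifts and turns the commanded pose from where the row before left it; what a row does not reach is not made up. Full scale, the value 1, is 0.8 m for a shift and 60 degrees for a turn. A row lasts 1/10 s, in which the tool goes at most 50 mm and 8.59 degrees, less where a joint would pass 70% of its speed; a pose out of reach is approached as far as the arm can. A call with a number of a shift or a turn outside -1 to 1 is refused whole. A call with a gripper value outside its range is refused whole. "gripper" is the opening, from 0 (shut) to 1 (fully open), set as the call begins (left out, the last holds). The fingers move at their own pace and stop on an object; the grip force is fixed at half the most. Time passes only in rows, so rows that do not move let the fingers close. It gives the time, the measured TCP pose, the force and the opening at its end, in the units of the state.
- bot.read_state(): the state, without advancing time (a new reading comes with each control period).
- vision.capture(name): name is "scene" or "top" or "wrist"; returns a dict with "pixels" (480x640x3 uint8, blue, green, red), "fx", "fy", "cx", "cy" (pixels), "D" ([k1, k2, p1, p2, k3] as OpenCV has them; the pictures are not rectified), "extrinsics" (4x4, takes a point from camera to world coordinates). Camera axes: x right, y down, z forward; pixel columns grow to the right and rows downward; lengths in m; the calibration is good to about 2 mm. A picture is of the moment at which its call begins. There is no depth.
- bot.hand_in(): hands the job in, once; it reports no verdict.
Trained networks look in a picture, given as the dict that the camera call returned (one of the last four; its "shot" number tells which), for a name from the list of things; names that differ only in an ending like _2 or _b are one class to them, and where a whole thing is asked for, a point or a joint stands for the part that bears it (a point fixed in the world has none). Each returns a list of dicts, best first, with "confidence" (0 to 1); they miss things now and then, are a little off and sometimes report something else, mostly with a low value. They report only what shows in the picture. A call takes as long as a camera call. They do not tell look-alikes from the thing itself.
- nets.look_for(picture, query): "at" ([column, row] as shares, 0 to 1, of the picture: columns of its width, rows of its height, amid what is visible of it).
- nets.masks_of(picture, query): "region" (480x640 bool, what is visible of it) and "at" ([column, row] as shares, 0 to 1, of the picture: columns of its width, rows of its height, amid what is visible of it).
The state is a dict: "time_s": time; "joint_positions": joint angles; "qvel": joint speeds; "tau": joint torques, N m; "position": TCP position; "tcp_rot": TCP orientation; "force": force on the tool from outside, world axes, zero at the start; "moment": the same for the moment, N m; "opening": opening from 0.0 (shut) to 1.0 (fully open).
Only numpy, scipy, OpenCV 4.12 (cv2) and the standard library are available. Lean on these libraries where they do the work, as an engineer would, in place of code of your own. Each camera call takes 0.05 s, during which the arm holds its last target.

## Task

Check the bore of the turned steel part: take the longer of the two steel depth rods out of the wooden rack and put it, foot first, into the hole in the top of the bored cylinder until it rests on the bottom of the hole, then let go. Leave the shorter rod in the rack, and leave both cylinders standing where they are.

Things in the scene. Friction and masses are not known exactly. Their poses are not given: they have to be found in the camera images.
- depth_rod: the longer steel rod, 170 mm: shank 20 mm in diameter with fine dark rings, and a round head 30 mm in diameter on its top 32 mm to grip; 0.28 to 0.56 kg. Origin at the centre of the foot, z up towards the head. Starts upright in a loose hole (26 mm wide, 35 deep) of a fixed pale wooden rack (80 x 200 x 50 mm high), foot 15 mm above the table, top at 185 mm
- short_rod: the shorter steel rod, same form but 120 mm long (top 135 mm above the table), upright in the rack's other hole, 110 mm from the depth rod. Origin at the centre of its foot, z up. Not to be used
- bored_cylinder: turned steel cylinder, 90 mm in diameter and 90 mm high, about 3 kg, standing loose on the table: the one with a round blind hole in the middle of its top, 40 mm wide and 75 mm deep (the hole's floor is 15 mm above the table). Origin at the centre of the underside, z up along the hole's axis
- solid_cylinder: turned steel cylinder of the same outer size (90 mm in diameter, 90 mm high, about 3.6 kg), with a closed flat top and no hole, standing loose on the table. Origin at the centre of the underside, z up
Not all that is in view belongs to the job. What is shaped like the depth_rod but purple is not meant.

How it is judged (in metres and radians):
On the way:
1. the longer rod is lifted clear of the rack, its foot more than 55 mm above the table (height (world z) of depth_rod above 0.055 m), for 0.1 s.
At the end, for the whole second after the job is handed in: The longer rod stands foot down in the bored cylinder's hole, its foot within 8 mm of the hole's floor and within 16 mm of the cylinder's axis, leaning less than 23 degrees, released and at rest; the cylinder stands upright (z of depth_rod in the frame of bored_cylinder below 0.023 m and horizontal distance between depth_rod and bored_cylinder below 0.016 m and angle between depth_rod's own z axis and vertical below 0.4 rad and linear speed of depth_rod below 0.02 m/s and angle between bored_cylinder's own z axis and vertical below 0.1 rad); the robot touches nothing.
It fails at once if the shorter rod is moved more than 30 mm (distance of short_rod from where it was at the start of the episode above 0.03 m).
It fails at once if the bored cylinder is shoved more than 30 mm (distance of bored_cylinder from where it was at the start of the episode above 0.03 m).
It fails at once if the solid cylinder is shoved more than 30 mm (distance of solid_cylinder from where it was at the start of the episode above 0.03 m).
It also fails if it takes over 40 s, if anything falls off the work surface, if the arm or the gripper's body presses on something with over 40 N, if the wrist force passes 120 N, or if a joint passes its speed limit or range.

## Working session

There is one attempt and no reset: what is moved stays moved. The work goes in short steps, Python scripts to look and compute and a tool call to move; the robot and the scene stay as the last step left them, time stands still between calls to the robot, and variables do not carry over. Pictures are saved under pics/ and viewed, and the job is handed in when it is done.

Besides the shell and the picture viewer there is one more tool, called by a JSON object that holds its "fn" and its "kwargs". play_rows: Moves the arm, as the interface text tells. Shift numbers are shares of 0.8 m and turn numbers shares of 60 degrees, none past 1 either way. Its arguments: {"type":"object","properties":{"series":{"type":"array"},"gripper":{"type":"number"}},"required":["series"]}

```bash
mkdir -p pics; ls; python3 - <<'E'
from rig import bot, vision, nets
import cv2,numpy as np
s=bot.read_state();print(s['time_s'],s['position'],s['tcp_rot'],s['opening'],s['force'],bot.tips_ahead)
for n in ['scene','top']:
    p=vision.capture(n);cv2.imwrite(f'pics/{n}0.png',p['pixels'])
    print(n,p['fx'],p['cx'],p['cy'],p['D'],np.round(p['extrinsics'],4).tolist())
    for q in ['depth_rod','short_rod','bored_cylinder','solid_cylinder']:
        print(q,[(np.round([r['at'][0]*640,r['at'][1]*480],1).tolist(),round(r['confidence'],2)) for r in nets.look_for(p,q)])
print(bot.read_state()['time_s'])
E
```

```text
pics
0.0 [ 0.24087417 -0.57609094  0.29126569] [[ 3.85514095e-01 -9.22701838e-01 -4.48563300e-04]
 [-9.22699470e-01 -3.85514141e-01  2.12956592e-03]
 [-2.13788188e-03 -4.07088558e-04 -9.99997632e-01]] 1.0023566219121272 [ 0.5528685  -0.3545484   0.38131827] 0.0697
scene 515.3004307888318 324.75005201283983 251.4746412164442 [-0.091189  0.        0.        0.        0.      ] [[-0.3813, 0.5247, -0.7611, 1.1565], [0.9244, 0.2115, -0.3173, 0.2909], [-0.0055, -0.8246, -0.5657, 0.5462], [0.0, 0.0, 0.0, 1.0]]
depth_rod [([358.5, 212.6], 0.9), ([416.0, 232.7], 0.71)]
short_rod [([471.6, 278.4], 0.61)]
bored_cylinder []
solid_cylinder [([280.0, 283.6], 0.65)]
top 531.5491176200097 323.2534942448098 236.6564325570791 [0.01661549 0.         0.         0.         0.        ] [[-0.024, -0.9984, 0.0505, 0.4544], [-0.9997, 0.0242, 0.0031, -0.0085], [-0.0043, -0.0504, -0.9987, 1.0921], [0.0, 0.0, 0.0, 1.0]]
depth_rod [([294.8, 284.5], 0.82), ([225.4, 243.3], 0.59)]
short_rod [([227.7, 244.7], 0.32)]
bored_cylinder [([442.9, 195.2], 0.66)]
solid_cylinder [([333.1, 192.5], 0.81)]
0.5
```

View pics/scene0.png

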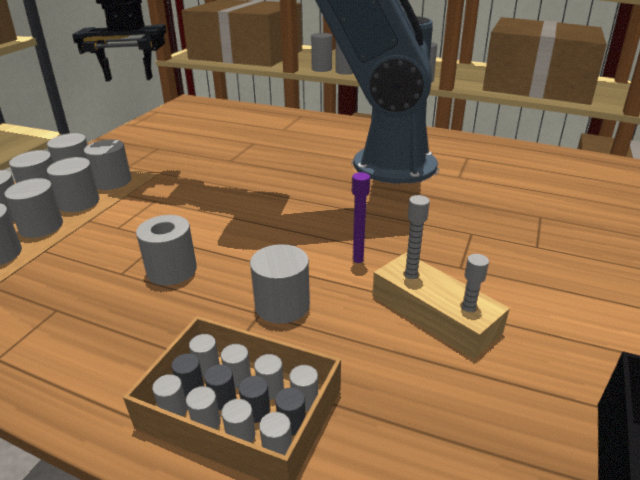

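View pics/top0.png

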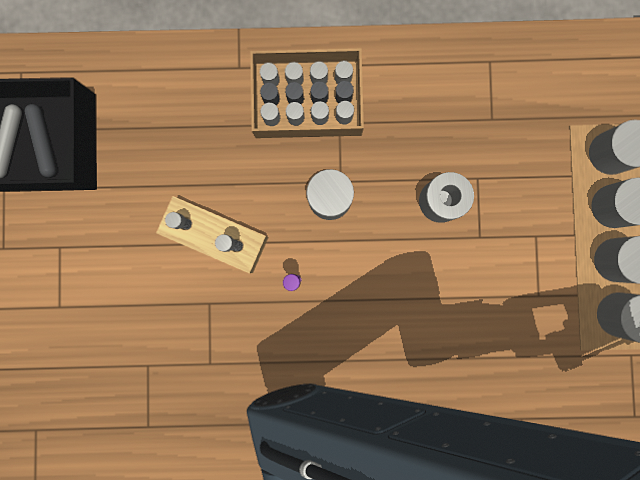

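Candidates for the depth rod:
- Purple look-alike: scene (360,218), top (291,283). Not meant.
- Tall ringed steel rod: scene (416,237), top (224,242). This is the one I choose.
- Short steel rod: scene (473,282), top (174,220). Stays in the rack.

The bored cylinder is at scene (167,250), top (450,196). The solid one is at scene (280,284), top (330,193).

Next I'll take close crops and measure.

```bash
cat > h.py <<'E'
import cv2,numpy as np
def cal(p):
    K=np.array([[p['fx'],0,p['cx']],[0,p['fy'],p['cy']],[0,0,1.]]);return K,np.array(p['D'],float)
def onz(p,uv,z):
    K,D=cal(p);n=cv2.undistortPoints(np.array([[uv]],float),K,D)[0,0]
    E=np.array(p['extrinsics']);d=E[:3,:3]@[n[0],n[1],1];o=E[:3,3];return o+d*(z-o[2])/d[2]
def proj(p,X):
    K,D=cal(p);E=np.linalg.inv(p['extrinsics']);return cv2.projectPoints(np.array(X,float).reshape(-1,3),cv2.Rodrigues(E[:3,:3])[0],E[:3,3],K,D)[0][:,0]
def ring(c,r,z,n=60):
    t=np.linspace(0,2*np.pi,n);return np.c_[c[0]+r*np.cos(t),c[1]+r*np.sin(t),np.full(n,z)]
E
python3 - <<'E'
from rig import bot, vision, nets
from h import *
T=vision.capture('top');S=vision.capture('scene')
for q in ['depth_rod','bored_cylinder','solid_cylinder']:
  for n,p in (('top',T),('scene',S)):
    for r in nets.masks_of(p,q):
        m=r['region'];ys,xs=np.where(m);print(q,n,round(r['confidence'],2),xs.min(),xs.max(),ys.min(),ys.max(),m.sum())
def cr(p,x,y,w,n,f=8):
    c=cv2.resize(p['pixels'][y:y+w*3//4,x:x+w],None,fx=f,fy=f,interpolation=cv2.INTER_CUBIC);cv2.imwrite(n,c)
a=cv2.resize(T['pixels'][200:260,150:250],None,fx=4,fy=4,interpolation=2)
b=cv2.resize(T['pixels'][165:225,410:510],None,fx=4,fy=4,interpolation=2)
c=cv2.resize(S['pixels'][190:250,380:480],None,fx=4,fy=4,interpolation=2)
d=cv2.resize(S['pixels'][210:270,120:220],None,fx=4,fy=4,interpolation=2)
cv2.imwrite('pics/crop1.png',np.vstack([np.hstack([a,b]),np.hstack([c,d])]))
print(onz(T,(223,242),.185),onz(S,(419,201),.185),onz(T,(174,219.5),.135),onz(S,(477,261),.135))
print(onz(T,(450,196),.09),onz(S,(165,229),.09),onz(T,(330,193),.09),onz(T,(291,283),.185))
E
```

```text
depth_rod top 0.57 216 242 235 251 337
depth_rod top 0.52 283 301 274 290 250
depth_rod scene 0.71 405 429 195 278 1244
depth_rod scene 0.67 352 369 172 262 1138
bored_cylinder top 0.88 419 473 172 222 2066
bored_cylinder scene 0.78 137 196 215 285 3366
solid_cylinder top 0.61 306 354 168 219 1960
solid_cylinder scene 0.91 250 310 244 323 4130
[0.49524373 0.1657451  0.185     ] [0.49986883 0.16570107 0.185     ] [0.54029646 0.26315227 0.135     ] [0.54609234 0.26411579 0.135     ]
[ 0.57619905 -0.24685828  0.09      ] [ 0.58162413 -0.24149861  0.09      ] [ 0.5875509  -0.02016029  0.09      ] [0.42263805 0.05106938 0.185     ]
```

View pics/crop1.png

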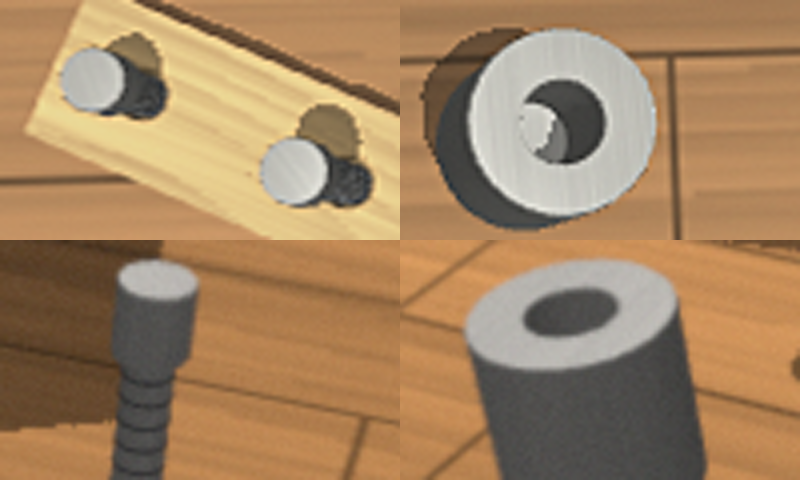

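{"fn": "play_rows", "kwargs": {"series": [{"tx":0.016,"ty":0.046,"tz":0.002},{"tx":0.016,"ty":0.046,"tz":0.002},{"tx":0.016,"ty":0.046,"tz":0.002},{"tx":0.016,"ty":0.046,"tz":0.002},{"tx":0.016,"ty":0.046,"tz":0.002},{"tx":0.016,"ty":0.046,"tz":0.002},{"tx":0.016,"ty":0.046,"tz":0.002},{"tx":0.016,"ty":0.046,"tz":0.002},{"tx":0.016,"ty":0.046,"tz":0.002},{"tx":0.016,"ty":0.046,"tz":0.002}], "gripper": 1}}

```text
invalid input
```

{"fn": "play_rows", "kwargs": {"series": [{"tx":0.016,"ty":0.046,"tz":0.002},{"tx":0.016,"ty":0.046,"tz":0.002},{"tx":0.016,"ty":0.046,"tz":0.002},{"tx":0.016,"ty":0.046,"tz":0.002},{"tx":0.016,"ty":0.046,"tz":0.002},{"tx":0.016,"ty":0.046,"tz":0.002},{"tx":0.016,"ty":0.046,"tz":0.002},{"tx":0.016,"ty":0.046,"tz":0.002},{},{}]}}

```text
invalid input
```

```bash
python3 - <<'E'
from rig import bot, vision, nets
from h import *
s=bot.read_state();print(s['time_s'],s['position'],s['tcp_rot'],s['joint_positions'])
W=vision.capture('wrist');T=vision.capture('top');S=vision.capture('scene')
cv2.imwrite('pics/w1.png',W['pixels'])
print(np.round(W['extrinsics'],4).tolist())
print(onz(T,(223.75,243),.185),onz(S,(419.5,200),.185),onz(T,(450.5,195.5),.09),onz(S,(163,228.7),.09))
c=(.4975,.1655)
for p in (W,T,S): print(proj(p,[[*c,.185],[*c,.05]]).round(1).tolist())
t=T['pixels'].copy();s2=S['pixels'].copy()
for im,p in ((t,T),(s2,S)):
    for cc,r,z in ((c,.015,.185),(c,.010,.05),((.579,-.244),.045,.09),((.579,-.244),.020,.09)):
        cv2.polylines(im,[np.int32(proj(p,ring(cc,r,z))*16)],True,(0,0,255),1,cv2.LINE_AA,4)
cv2.imwrite('pics/ov1.png',np.vstack([np.hstack([cv2.resize(t[y:y+60,x:x+100],None,fx=4,fy=4,interpolation=2) for x,y in ((150,200),(410,165))]),np.hstack([cv2.resize(s2[y:y+60,x:x+100],None,fx=4,fy=4,interpolation=2) for x,y in ((380,190),(120,210))])]))
E
```

```text
0.9 [ 0.24098472 -0.57664918  0.29228275] [[ 3.85551682e-01 -9.22686241e-01  1.38320262e-05]
 [-9.22686240e-01 -3.85551682e-01 -5.52019280e-05]
 [ 5.62670205e-05  8.52057592e-06 -9.99999998e-01]] [-7.75500855e+01  3.02202842e+01  8.20877391e+01  9.94630819e-05
  6.76887175e+01 -1.02281169e+01]
[[0.3844, -0.89, -0.2452, 0.3064], [-0.9232, -0.3713, -0.0997, -0.5499], [-0.0023, 0.2647, -0.9643, 0.3844], [0.0, 0.0, 0.0, 1.0]]
[0.4935034  0.16448948 0.185     ] [0.49664262 0.16565748 0.185     ] [ 0.57712507 -0.24783443  0.09      ] [ 0.58210816 -0.24532175  0.09      ]
[[20642.1, 17157.9], [445.4, 345.6]]
[[223.1, 240.7], [236.4, 243.6]]
[[419.3, 200.2], [411.0, 274.5]]
```

View pics/w1.png

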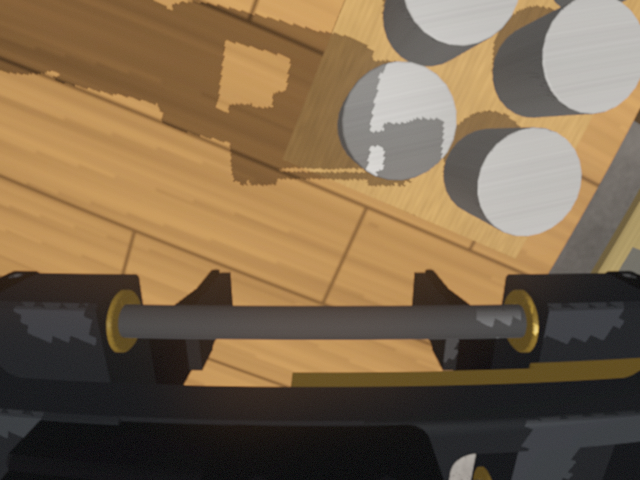

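View pics/ov1.png

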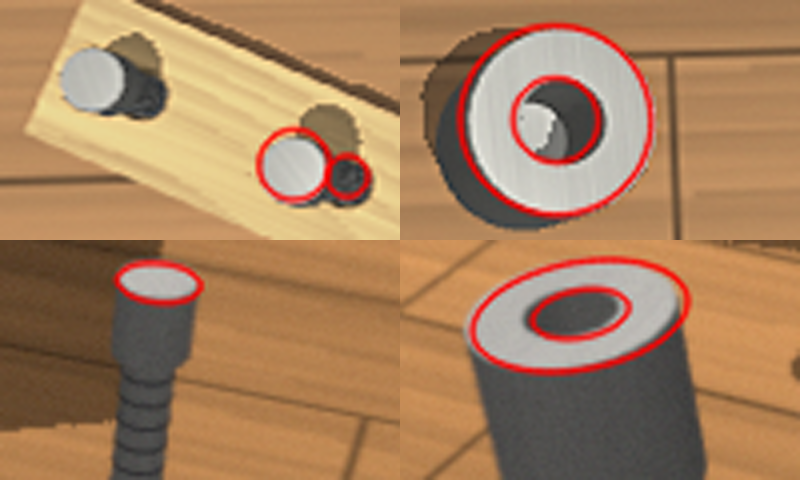

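The wrist picture shows only the fingers and the parts tray at its top right. The overlays agree to about 2 mm: rod head at about (0.495, 0.165), bore at about (0.5795, -0.2465). The moves were refused, so I'll retry with every key in each row.

{"fn": "play_rows", "kwargs": {"series": [{"tx":0.016,"ty":0.046,"tz":0.002,"turn":0},{"tx":0.016,"ty":0.046,"tz":0.002,"turn":0},{"tx":0.016,"ty":0.046,"tz":0.002,"turn":0},{"tx":0.016,"ty":0.046,"tz":0.002,"turn":0},{"tx":0.016,"ty":0.046,"tz":0.002,"turn":0},{"tx":0.016,"ty":0.046,"tz":0.002,"turn":0},{"tx":0.016,"ty":0.046,"tz":0.002,"turn":0},{"tx":0.016,"ty":0.046,"tz":0.002,"turn":0},{"tx":0.016,"ty":0.046,"tz":0.002,"turn":0},{"tx":0.016,"ty":0.046,"tz":0.002,"turn":0}]}}

```text
time_s: 2.05
position: [0.3693, -0.2073, 0.3086]
tcp_rot: [[0.385, -0.923, 0.001], [-0.923, -0.385, -0.0], [0.001, -0.0, -1.0]]
force: [1.1, -0.3, 0.5]
opening: 1.005
```

{"fn": "play_rows", "kwargs": {"series": [{"tx":0.0158,"ty":0.0465,"tz":0,"turn":0},{"tx":0.0158,"ty":0.0465,"tz":0,"turn":0},{"tx":0.0158,"ty":0.0465,"tz":0,"turn":0},{"tx":0.0158,"ty":0.0465,"tz":0,"turn":0},{"tx":0.0158,"ty":0.0465,"tz":0,"turn":0},{"tx":0.0158,"ty":0.0465,"tz":0,"turn":0},{"tx":0.0158,"ty":0.0465,"tz":0,"turn":0},{"tx":0.0158,"ty":0.0465,"tz":0,"turn":0},{"tx":0.0158,"ty":0.0465,"tz":0,"turn":0},{"tx":0.0158,"ty":0.0465,"tz":0,"turn":0}]}}

```text
time_s: 3.05
position: [0.4958, 0.1651, 0.3085]
tcp_rot: [[0.386, -0.923, 0.001], [-0.923, -0.386, -0.0], [0.0, -0.001, -1.0]]
force: [1.5, -0.6, -0.1]
opening: 1.002
```

```bash
python3 - <<'E'
from rig import bot, vision, nets
from h import *
W=vision.capture('wrist');S=vision.capture('scene')
s=bot.read_state();print(s['time_s'],s['position'],s['tcp_rot'][:,2])
im=W['pixels'].copy()
c=(.495,.165)
cv2.polylines(im,[np.int32(proj(W,ring(c,.015,.185)))],True,(0,0,255),1)
cv2.polylines(im,[np.int32(proj(W,ring(c,.010,.05)))],True,(0,255,255),1)
cv2.imwrite('pics/w2.png',im);cv2.imwrite('pics/s2.png',S['pixels'])
E
```

```text
3.15 [0.49680721 0.16715017 0.30855523] [ 0.00292806  0.00186289 -0.99999398]
```

View pics/w2.png

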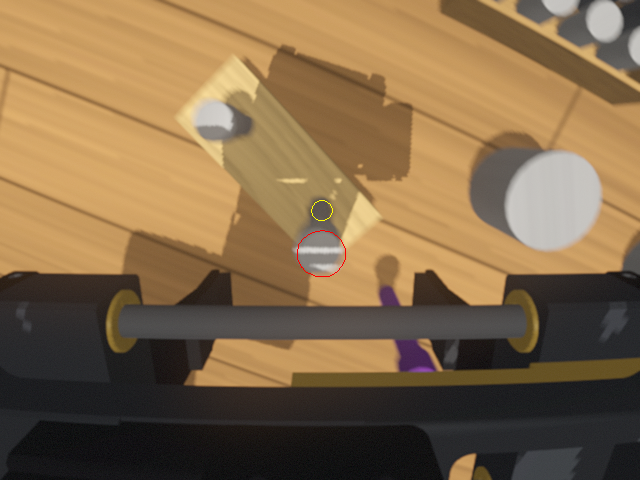

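View pics/s2.png

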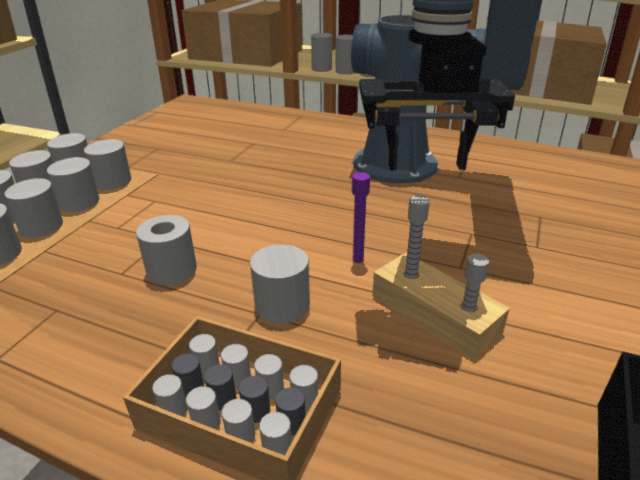

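The wrist picture shows the grey head at (320,253) inside my predicted ring. The purple rod, at about (410,340), and the short rod at (215,120) are clear of the fingers. Descending.

{"fn": "play_rows", "kwargs": {"series": [{"tx":-0.002,"ty":-0.002,"tz":-0.02,"turn":0},{"tx":0,"ty":0,"tz":-0.02,"turn":0},{"tx":0,"ty":0,"tz":-0.02,"turn":0},{"tx":0,"ty":0,"tz":-0.02,"turn":0},{"tx":0,"ty":0,"tz":-0.02,"turn":0},{"tx":0,"ty":0,"tz":-0.01,"turn":0},{"tx":0,"ty":0,"tz":0,"turn":0},{"tx":0,"ty":0,"tz":0,"turn":0}]}}

```text
time_s: 3.95
position: [0.4941, 0.1615, 0.2207]
tcp_rot: [[0.385, -0.923, 0.001], [-0.923, -0.385, -0.0], [0.0, -0.001, -1.0]]
force: [0.6, 0.4, 0.4]
opening: 0.999
```

```bash
python3 - <<'E'
from rig import bot, vision, nets
from h import *
S=vision.capture('scene');W=vision.capture('wrist')
s=bot.read_state();print(s['time_s'],s['position'],s['force'])
cv2.imwrite('pics/s3.png',np.hstack([cv2.resize(S['pixels'][100:340,300:540],(400,400)),cv2.resize(W['pixels'],(400,300))[0:300] if 0 else cv2.resize(W['pixels'],(400,400))]))
E
```

```text
4.05 [0.49430435 0.16168005 0.22106433] [ 0.03136946 -0.87708382  0.19448353]
```

View pics/s3.png

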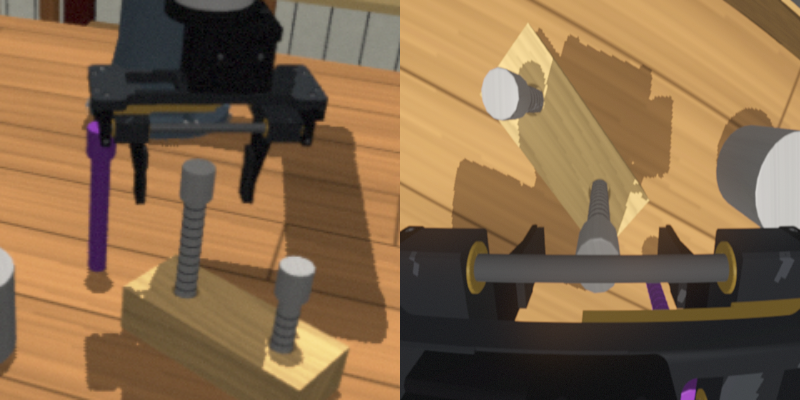

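The head is between the fingers and the tips are level with its lower edge (crop (198,205)). I'll correct 3 mm in y, then close.

{"fn": "play_rows", "kwargs": {"series": [{"tx":0.001,"ty":0.004,"tz":0,"turn":0},{"tx":0,"ty":0,"tz":0,"turn":0}]}}

```text
time_s: 4.25
position: [0.495, 0.1653, 0.2209]
tcp_rot: [[0.386, -0.923, 0.002], [-0.923, -0.386, 0.0], [0.0, -0.002, -1.0]]
force: [0.5, -0.4, 0.1]
opening: 1.004
```

{"fn": "play_rows", "kwargs": {"series": [{"tx":0,"ty":0,"tz":0,"turn":0},{"tx":0,"ty":0,"tz":0,"turn":0},{"tx":0,"ty":0,"tz":0,"turn":0},{"tx":0,"ty":0,"tz":0,"turn":0},{"tx":0,"ty":0,"tz":0,"turn":0},{"tx":0,"ty":0,"tz":0,"turn":0},{"tx":0,"ty":0,"tz":0,"turn":0},{"tx":0,"ty":0,"tz":0,"turn":0},{"tx":0,"ty":0,"tz":0,"turn":0},{"tx":0,"ty":0,"tz":0,"turn":0}], "gripper": 0}}

```text
time_s: 5.25
position: [0.4946, 0.1649, 0.2202]
tcp_rot: [[0.386, -0.923, 0.0], [-0.923, -0.386, -0.0], [0.0, 0.0, -1.0]]
force: [0.0, 0.4, -0.3]
opening: 0.34
```

Opening 0.34 is 30 mm, which matches the head. Lifting.

{"fn": "play_rows", "kwargs": {"series": [{"tx":0,"ty":0,"tz":0.008,"turn":0},{"tx":0,"ty":0,"tz":0.015,"turn":0},{"tx":0,"ty":0,"tz":0.02,"turn":0},{"tx":0,"ty":0,"tz":0.025,"turn":0},{"tx":0,"ty":0,"tz":0.025,"turn":0},{"tx":0,"ty":0,"tz":0.025,"turn":0},{"tx":0,"ty":0,"tz":0.025,"turn":0},{"tx":0,"ty":0,"tz":0.015,"turn":0},{"tx":0,"ty":0,"tz":0.007,"turn":0},{"tx":0,"ty":0,"tz":0,"turn":0}]}}

```text
time_s: 6.25
position: [0.4945, 0.165, 0.3528]
tcp_rot: [[0.386, -0.923, 0.001], [-0.923, -0.386, 0.0], [0.0, -0.001, -1.0]]
force: [-0.2, 0.8, -4.2]
opening: 0.339
```

```bash
python3 - <<'E'
from rig import bot, vision, nets
from h import *
S=vision.capture('scene')
s=bot.read_state();print(s['time_s'],s['position'],s['force'],s['opening'])
cv2.imwrite('pics/s4.png',S['pixels'])
E
```

```text
6.3 [0.49420414 0.16493194 0.35195857] [-0.23227498  0.22580202 -4.96429526] 0.3323135241997009
```

View pics/s4.png

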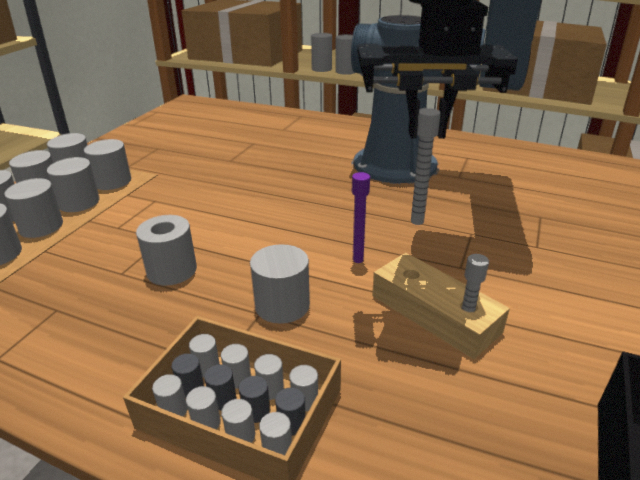

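The rod is lifted, foot at (418,221), and the rack hole is empty. Carrying it to the bore.

{"fn": "play_rows", "kwargs": {"series": [{"tx":0.003,"ty":-0.012,"tz":0,"turn":0},{"tx":0.005,"ty":-0.024,"tz":0,"turn":0},{"tx":0.006,"ty":-0.031,"tz":0,"turn":0},{"tx":0.006,"ty":-0.031,"tz":0,"turn":0},{"tx":0.006,"ty":-0.031,"tz":0,"turn":0},{"tx":0.006,"ty":-0.031,"tz":0,"turn":0},{"tx":0.006,"ty":-0.031,"tz":0,"turn":0},{"tx":0.006,"ty":-0.031,"tz":0,"turn":0},{"tx":0.006,"ty":-0.031,"tz":0,"turn":0},{"tx":0.006,"ty":-0.031,"tz":0,"turn":0}]}}

```text
time_s: 7.3
position: [0.539, -0.064, 0.351]
tcp_rot: [[0.385, -0.923, -0.003], [-0.923, -0.385, 0.0], [-0.001, 0.002, -1.0]]
force: [-0.3, 0.9, -4.5]
opening: 0.339
```

{"fn": "play_rows", "kwargs": {"series": [{"tx":0.006,"ty":-0.031,"tz":0,"turn":0},{"tx":0.006,"ty":-0.031,"tz":0,"turn":0},{"tx":0.006,"ty":-0.031,"tz":0,"turn":0},{"tx":0.006,"ty":-0.031,"tz":0,"turn":0},{"tx":0.006,"ty":-0.031,"tz":0,"turn":0},{"tx":0.006,"ty":-0.031,"tz":0,"turn":0},{"tx":0.006,"ty":-0.024,"tz":0,"turn":0},{"tx":0.004,"ty":-0.014,"tz":0,"turn":0},{"tx":0.004,"ty":-0.006,"tz":0,"turn":0},{"tx":0,"ty":0,"tz":0,"turn":0}]}}

```text
time_s: 8.3
position: [0.5796, -0.2464, 0.3518]
tcp_rot: [[0.385, -0.923, -0.0], [-0.923, -0.385, 0.001], [-0.001, 0.0, -1.0]]
force: [0.4, 0.3, -4.7]
opening: 0.339
```

```bash
cat > look.py <<'E'
import sys
from rig import bot, vision, nets
from h import *
S=vision.capture('scene');T=vision.capture('top')
s=bot.read_state();P=s['position'];print(s['time_s'],P,s['force'],s['opening'])
c=(.5795,-.2465)
s2=S['pixels'].copy();t=T['pixels'].copy()
raw=s2.copy()
for im,p in ((s2,S),(t,T)):
    for r in (.045,.02): cv2.polylines(im,[np.int32(proj(p,ring(c,r,.09))*16)],True,(0,0,255),1,cv2.LINE_AA,4)
    zf=P[2]-.205
    cv2.polylines(im,[np.int32(proj(p,ring(P[:2],.010,zf))*16)],True,(0,255,255),1,cv2.LINE_AA,4)
cv2.imwrite(sys.argv[1],np.hstack([cv2.resize(i,(400,560),interpolation=2) for i in (s2[80:304,90:250],raw[80:304,90:250])]))
cv2.imwrite(sys.argv[1].replace('.png','t.png'),t[120:320,320:560].repeat(2,0).repeat(2,1))
E
python3 look.py pics/s5.png
```

```text
8.4 [ 0.57920899 -0.24518221  0.35202499] [-0.88615239  0.63972447 -4.22275263] 0.33737394793928943
```

View pics/s5.png

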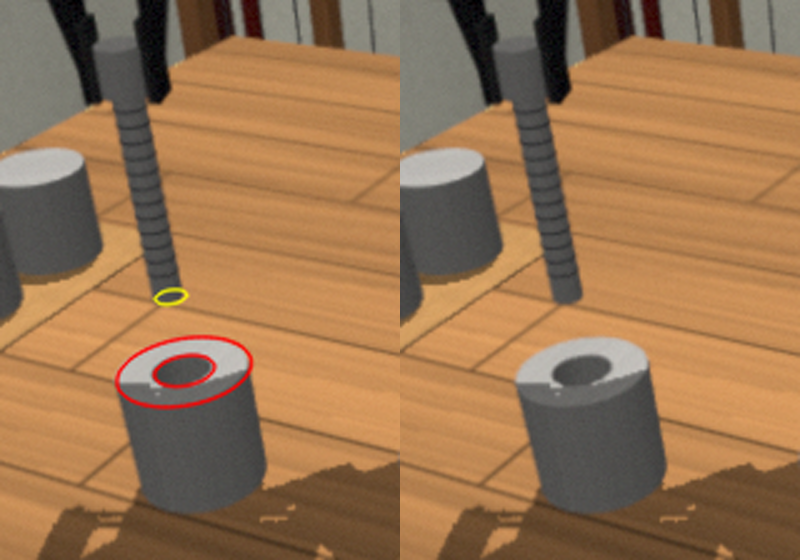

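View pics/s5t.png

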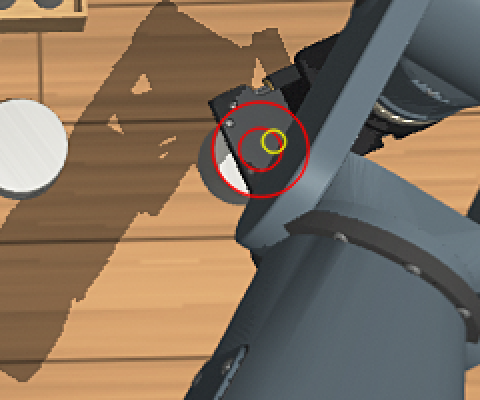

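The foot is at crop (165,297), about 3 mm off the prediction towards -y. The bore ring fits. I'll shift 2 mm, go down to just above the rim and look again.

{"fn": "play_rows", "kwargs": {"series": [{"tx":0.002,"ty":0.002,"tz":-0.01,"turn":0},{"tx":0,"ty":0,"tz":-0.015,"turn":0},{"tx":0,"ty":0,"tz":-0.015,"turn":0},{"tx":0,"ty":0,"tz":-0.01,"turn":0},{"tx":0,"ty":0,"tz":-0.006,"turn":0},{"tx":0,"ty":0,"tz":0,"turn":0}]}}

```text
time_s: 9.0
position: [0.5806, -0.2444, 0.3062]
tcp_rot: [[0.386, -0.923, -0.002], [-0.923, -0.386, 0.001], [-0.002, 0.001, -1.0]]
force: [0.4, 0.1, -4.4]
opening: 0.335
```

```bash
python3 look.py pics/s6.png;python3 - <<'E'
from rig import vision
import cv2
cv2.imwrite('pics/w6.png',vision.capture('wrist')['pixels'])
E
```

```text
9.1 [ 0.58118734 -0.24482464  0.30754017] [-0.61097438  0.43319717 -4.95318343] 0.33520153882454884
```

View pics/s6.png

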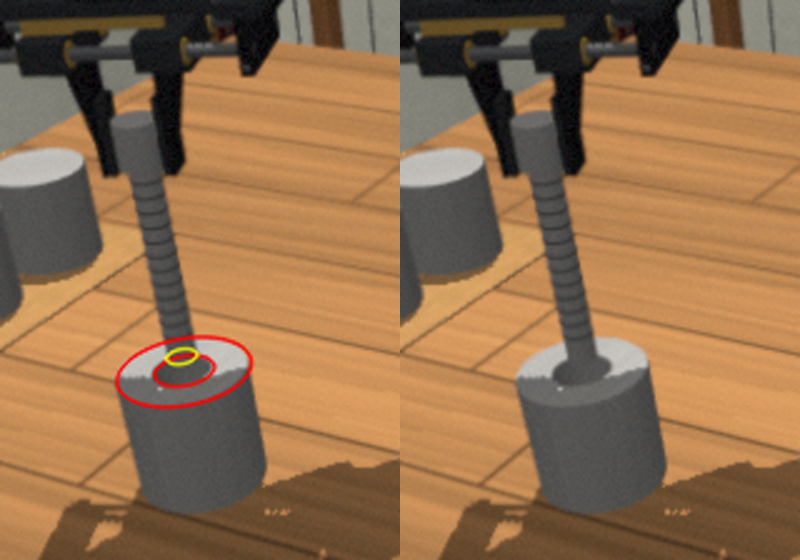

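View pics/w6.png

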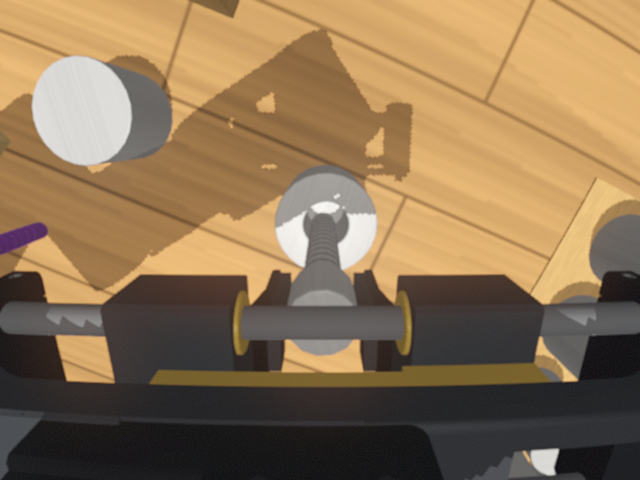

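In both views the foot is centred over the hole (wrist (323,225), scene crop (182,356)). Lowering to about 6 mm above the floor.

{"fn": "play_rows", "kwargs": {"series": [{"tx":0,"ty":0,"tz":-0.01,"turn":0},{"tx":0,"ty":0,"tz":-0.01,"turn":0},{"tx":0,"ty":0,"tz":-0.012,"turn":0},{"tx":0,"ty":0,"tz":-0.012,"turn":0},{"tx":0,"ty":0,"tz":0,"turn":0}]}}

```text
time_s: 9.65
position: [0.5799, -0.244, 0.2699]
tcp_rot: [[0.386, -0.923, -0.004], [-0.923, -0.386, 0.003], [-0.004, 0.003, -1.0]]
force: [-0.5, 0.3, -3.8]
opening: 0.337
```

{"fn": "play_rows", "kwargs": {"series": [{"tx":0,"ty":0,"tz":-0.012,"turn":0},{"tx":0,"ty":0,"tz":-0.012,"turn":0},{"tx":0,"ty":0,"tz":-0.012,"turn":0},{"tx":0,"ty":0,"tz":-0.012,"turn":0},{"tx":0,"ty":0,"tz":-0.008,"turn":0},{"tx":0,"ty":0,"tz":0,"turn":0}]}}

```text
time_s: 10.25
position: [0.5804, -0.2443, 0.2259]
tcp_rot: [[0.386, -0.923, -0.002], [-0.923, -0.386, 0.002], [-0.002, 0.002, -1.0]]
force: [-1.3, -0.3, -4.3]
opening: 0.336
```

Free so far. Creeping down until it touches.

{"fn": "play_rows", "kwargs": {"series": [{"tx":0,"ty":0,"tz":-0.002,"turn":0},{"tx":0,"ty":0,"tz":-0.002,"turn":0},{"tx":0,"ty":0,"tz":0,"turn":0}]}}

```text
time_s: 10.55
position: [0.5811, -0.2447, 0.2245]
tcp_rot: [[0.386, -0.923, 0.0], [-0.923, -0.386, -0.0], [0.0, -0.0, -1.0]]
force: [-0.0, 0.8, -4.8]
opening: 0.334
```

{"fn": "play_rows", "kwargs": {"series": [{"tx":0,"ty":0,"tz":-0.001,"turn":0},{"tx":0,"ty":0,"tz":-0.001,"turn":0},{"tx":0,"ty":0,"tz":0,"turn":0}]}}

```text
time_s: 10.85
position: [0.581, -0.2446, 0.2227]
tcp_rot: [[0.386, -0.923, 0.0], [-0.923, -0.386, -0.0], [0.0, 0.0, -1.0]]
force: [-0.3, 0.5, -4.5]
opening: 0.331
```

{"fn": "play_rows", "kwargs": {"series": [{"tx":0,"ty":0,"tz":-0.001,"turn":0},{"tx":0,"ty":0,"tz":-0.001,"turn":0},{"tx":0,"ty":0,"tz":0,"turn":0}]}}

```text
time_s: 11.15
position: [0.5809, -0.2446, 0.2209]
tcp_rot: [[0.386, -0.923, -0.0], [-0.923, -0.386, 0.0], [-0.0, 0.0, -1.0]]
force: [-0.5, -0.2, -5.1]
opening: 0.337
```

```bash
python3 look.py pics/s7.png
```

```text
11.25 [ 0.58098427 -0.24461342  0.22099869] [ 0.05801736 -0.75527957 -4.58532323] 0.33490217306338893
```

View pics/s7.png

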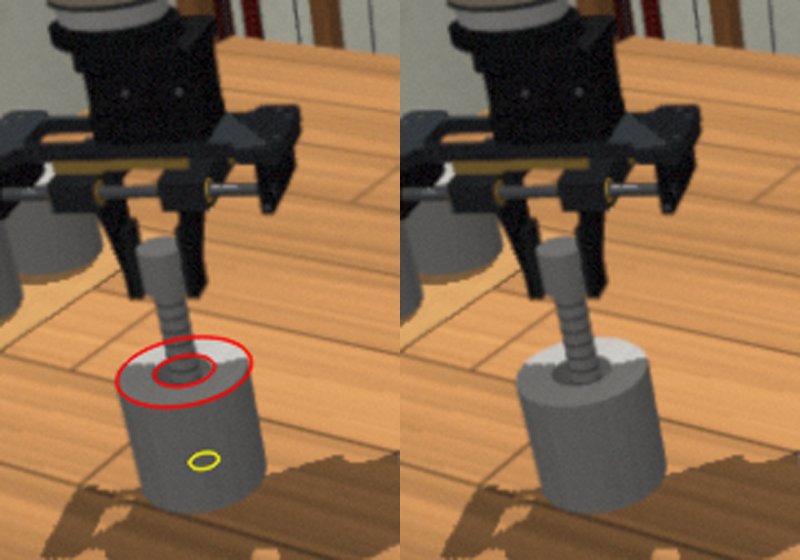

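The rod is in the bore, with the cylinder unmoved. Still no contact force, so a little further.

{"fn": "play_rows", "kwargs": {"series": [{"tx":0,"ty":0,"tz":-0.001,"turn":0},{"tx":0,"ty":0,"tz":-0.0005,"turn":0},{"tx":0,"ty":0,"tz":0,"turn":0}]}}

```text
time_s: 11.55
position: [0.5812, -0.2448, 0.2203]
tcp_rot: [[0.386, -0.923, 0.001], [-0.923, -0.386, -0.0], [0.001, -0.001, -1.0]]
force: [-0.6, 0.1, -2.3]
opening: 0.337
```

Contact: the load fell from 4.6 to 2.3 N. Releasing.

{"fn": "play_rows", "kwargs": {"series": [{"tx":0,"ty":0,"tz":0,"turn":0},{"tx":0,"ty":0,"tz":0,"turn":0},{"tx":0,"ty":0,"tz":0,"turn":0},{"tx":0,"ty":0,"tz":0,"turn":0},{"tx":0,"ty":0,"tz":0,"turn":0},{"tx":0,"ty":0,"tz":0,"turn":0},{"tx":0,"ty":0,"tz":0,"turn":0},{"tx":0,"ty":0,"tz":0,"turn":0}], "gripper": 1}}

```text
time_s: 12.35
position: [0.581, -0.2447, 0.2198]
tcp_rot: [[0.386, -0.923, -0.0], [-0.923, -0.386, 0.0], [-0.0, 0.0, -1.0]]
force: [0.7, 0.0, -0.5]
opening: 0.963
```

```bash
python3 look.py pics/s8.png
```

```text
12.45 [ 0.58098844 -0.24465187  0.21981123] [-0.49765421  0.82898413  0.28322543] 0.9855221263984949
```

View pics/s8.png

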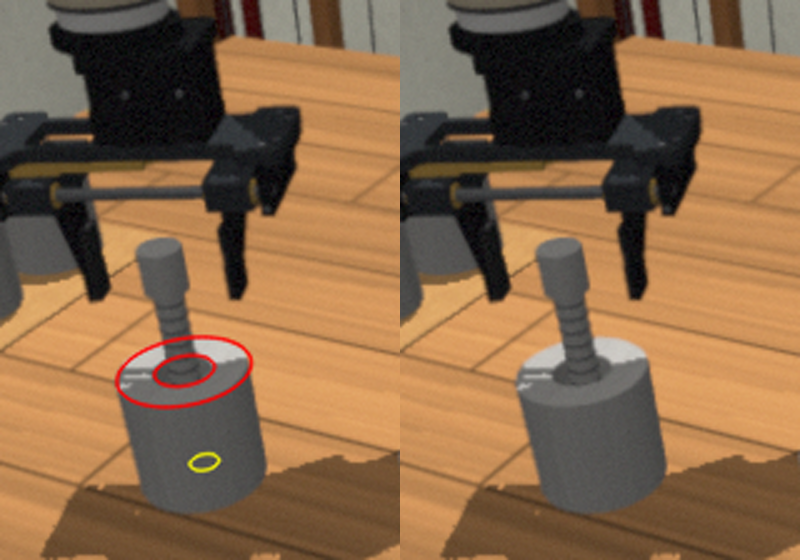

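The rod stands free between the open fingers. Backing straight up.

{"fn": "play_rows", "kwargs": {"series": [{"tx":0,"ty":0,"tz":0.01,"turn":0},{"tx":0,"ty":0,"tz":0.02,"turn":0},{"tx":0,"ty":0,"tz":0.025,"turn":0},{"tx":0,"ty":0,"tz":0.025,"turn":0},{"tx":0,"ty":0,"tz":0.025,"turn":0},{"tx":0,"ty":0,"tz":0.025,"turn":0},{"tx":0,"ty":0,"tz":0.02,"turn":0},{"tx":0,"ty":0,"tz":0.01,"turn":0},{"tx":0,"ty":0,"tz":0,"turn":0},{"tx":0,"ty":0,"tz":0,"turn":0}]}}

```text
time_s: 13.45
position: [0.5807, -0.2444, 0.3474]
tcp_rot: [[0.386, -0.923, -0.001], [-0.923, -0.386, 0.001], [-0.001, 0.001, -1.0]]
force: [-0.7, 0.2, -0.0]
opening: 1.0
```

```bash
python3 - <<'E'
from rig import bot, vision
from h import *
S=vision.capture('scene');s=bot.read_state();print(s['time_s'],s['position'],s['force'])
c=(.5795,-.2465);im=S['pixels'];
print(onz(S,(163,228.7),.09))
cv2.polylines(im,[np.int32(proj(S,ring((.582,-.2453),.015,.185)))],True,(0,255,255),1)
cv2.imwrite('pics/s9.png',im)
E
```

```text
13.5 [ 0.58052022 -0.24436009  0.34686856] [ 0.58705831  0.07365203 -0.58736675]
[ 0.58210816 -0.24532175  0.09      ]
```

View pics/s9.png

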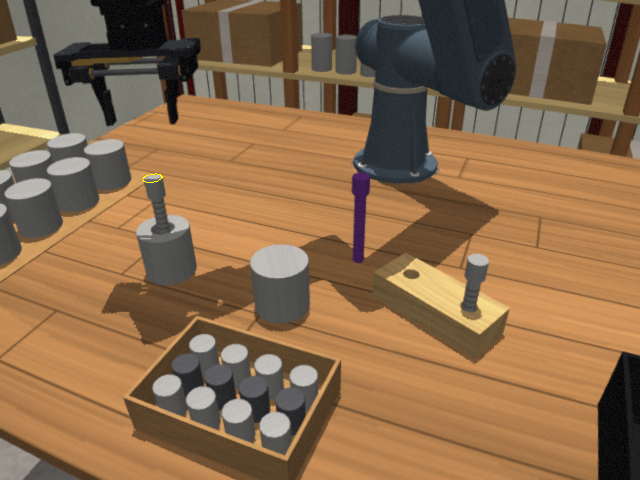

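The rod's head at (154,179) matches the ring predicted for an upright rod on the hole's floor. The short rod and both cylinders look unmoved. Handing in.

```bash
python3 -c "
from rig import bot
print(bot.hand_in())"
```

```text
the job is handed in; nothing more can be done
None
```

I took the longer steel rod out of the rack, lowered it foot first into the bored cylinder and released it at the hole's floor. I then backed the gripper straight up and handed the job in at about 13.5 s.

**Rod in the hole:** On the way down the load on the wrist fell from 4.6 N to 2.3 N at TCP height 0.220 m. That is the height I grasped at, where the foot was 15 mm above the table, the same as the hole's floor. After release, the scene picture showed the head at (154,179), matching the position predicted for an upright rod resting on the floor of the hole.

**Other objects:** In the last picture the short rod was still in the rack, and both cylinders and the purple look-alike were where they started. Nothing touched the gripper.

**Disagreements:**
- The scene and top cameras differed by 3 to 5 mm on where the rod and bore were, and I used a value between them.
- The held foot sat about 3 mm off its predicted spot, so I shifted the arm 2 mm before inserting.
- The first two move calls were refused as invalid until every row gave all four values; nothing moved.

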